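# Change over the sample cabinets

## Robot

A 6-joint arm with a two-finger parallel gripper is mounted at the origin on the work surface. World frame = base frame: x ahead of the robot, y to its left, z up, the work surface at z = 0. Lengths are in m, angles in rad, forces in N, time in s.
With the tool pointing down it reaches from about 0.325 to 0.85 m from the base axis. Payload 15.5 kg.
Tool frame: the origin (TCP) lies between the finger pads; the fingertips stand 22 mm ahead of it and the grasp point (between the pads) lies 3 mm ahead of it; z points along the fingers, y is the line along which they close (so a half turn about z gives the same grasp; the last joint's range is limited). The gripper opens to 91 mm and grips with 3 to 60 N. Pads are 32 mm wide; open, the fingers measure 118 mm over their backs; the gripper's body (76 mm by 178 mm) begins 60 mm behind the grasp point.
Start: joints at [-1.206, 0.494, 1.345, -0, 1.302, -0.096], TCP at [0.278, -0.56, 0.236] pointing down, gripper open.
Joint ranges: [-2.91, 2.91], [-0.82, 2.16], [0.22, 2.67], [-1.22, 4.37], [0.12, 2.79], [-3.08, 3.08]. Speed limits (rad/s): [1.89, 1.89, 2.57, 3.01, 3.01, 3.01].

## Interface

Orientations are given as [roll, pitch, yaw] about the fixed x, y, z axes, in that order (R = Rz(yaw) Ry(pitch) Rx(roll)).
In Python, from cell import get_state, get_image, arm gives the robot as it stands.
- The arm moves only by the shell command python3 -m inch 'ROWS' [OPENING] [FORCE]. ROWS is JSON, a list of rows, each a list of 2 entries, a list of its own where there are three numbers: the shift along the tool's x, y, z in cm, then the turn about the tool's z in degrees. A call has 1 to 12 rows; each row is the pose to reach, as a shift and turn from the pose commanded when the call began, along the tool's axes at that moment; what a row does not reach only later rows make up. A row lasts 1/10 s, in which the tool goes at most 50 mm and 8.59 degrees, less where a joint would pass 70% of its speed; a pose out of reach is approached as far as the arm can. A call with a gripper value outside its range is refused whole. OPENING is the opening in per cent of the stroke, from 0 (shut) to 100 (fully open), set as the call begins (- or left out, the last holds). The fingers move at their own pace and stop on an object; FORCE is the grip in N (left out, the last holds). Time passes only in rows, so rows that repeat a pose let the fingers close. It gives the time, the measured TCP pose, the force, the opening and the grip force at its end, in the units of the state.
- get_state(): the state, without advancing time (a new reading comes with each control period).
- get_image(name): name is "side" or "top" or "wrist"; returns a dict with "pixels" (480x640x3 uint8, red, green, blue), "depth" (480x640 float32, m along the optical axis (not along the pixel's ray), 0 where there is no reading), "intrinsics" (3x3 intrinsics, pixels), "k1" (the pictures are not rectified: a ray, as slopes to the right and down, at radius r is drawn at 1 + k1 r^2 times it, then the intrinsics apply), "origin" and "orientation" of the camera in the world. Camera axes: x right, y down, z forward; pixel columns grow to the right and rows downward; lengths in m; the calibration is good to about 2 mm. A picture is of the moment at which its call begins.
- arm.job_done(): hands the job in; it is judged then, once.
The state is a dict: "t": time; "qpos": joint angles; "qd": joint speeds; "tau": joint torques, N m; "ee_pos": TCP position; "tcp_rot": TCP orientation; "wrist_force": force on the tool from outside, world axes, zero at the start; "ft_torque": the same for the moment, N m; "gripper_width": finger opening in m; "grip_force": force on a finger pad.
Only numpy, scipy, OpenCV 4.12 (cv2) and the standard library are available. Lean on these libraries where they do the work, as an engineer would, in place of code of your own. Each camera call takes 0.05 s, during which the arm holds its last target. There are 200 camera calls.

## Task

The day's samples move on to the incubator, the cabinet with a window in its drop-down door. First push up the door of the drying oven (solid louvred door, vent stack on its roof), which was left hanging open, until it is fully shut; then pull the incubator's door all the way down, ready for loading, and leave both like that.

Things in the scene. Friction and masses are not known exactly. Their poses are not given: they have to be found in the camera images.
- oven_door (a joint): Door angle (rad) of the drying oven: white cabinet, solid louvred door, round vent stack (40 mm wide, 35 high) at the rear of its roof. 0 = shut, upright; grows as the free edge comes down towards the robot; 1.5 = fully down at its stop, about level. Stiff hinge, stays where left; up to 8 N at the grip. Starts 0.9 to 1.4. Both cabinets 240 mm wide, 230 deep, 222 high, yawed up to 7 degrees.
- incubator_door (a joint): Door angle (rad) of the incubator: white cabinet, glass window in the door, no stack; beside the oven, either side. 0 = shut, upright; grows as the free edge comes down towards the robot; 1.5 = fully down at its stop, about level. Stiff hinge, stays where left; up to 8 N at the grip. Starts shut, within 0.04. Both doors 240 mm wide, 170 high, 16 thick, hinge 50 mm above bench.
- oven_door_grip (a point): Oven door's grip: black roll 24 mm thick, 40 long (along the hinge), free flat ends, on a thin neck 35 mm past the free edge's middle; can be pinched end to end from above at any angle. Frame turns with the door: y along hinge, z hinge to free edge, x outer to inner face; hinge line at x +15, z -205 mm. Centre 255 mm above bench when shut, about 50 when down.
- incubator_door_grip (a point): Incubator door's grip: black roll 24 mm thick, 40 long (along the hinge), free flat ends, on a thin neck 35 mm past the free edge's middle; can be pinched end to end from above at any angle. Frame turns with the door: y along hinge, z hinge to free edge, x outer to inner face; hinge line at x +15, z -205 mm. Centre 255 mm above bench when shut, about 50 when down.

How it is judged:
By the outcome, as a careful person would: the job done as asked, in the order asked, and still so for the second after the job is handed in, with the robot touching nothing.
It also fails if it takes over 54 s, if anything falls off the work surface, if the arm or the gripper's body presses on something with over 40 N, if the wrist force passes 120 N, or if a joint passes its speed limit or range.

## Working session

There is one attempt and no reset: what is moved stays moved. The work goes in short steps, Python scripts to look and compute and a shell command to move; the robot and the scene stay as the last step left them, time stands still between calls to the robot, and variables do not carry over. Pictures are saved under pics/ and viewed, at most 10 in all, crops included, and the job is handed in when it is done.

```bash
mkdir -p pics; ls
cat > h.py <<'E'
import numpy as np, cv2
from cell import get_state,get_image,arm
from scipy.spatial.transform import Rotation as R
def rot(o):
    o=np.array(o,float)
    return o if o.shape==(3,3) else (R.from_euler('xyz',o) if o.size==3 else R.from_quat(o)).as_matrix()
def pts(im,uv,d=None):
    uv=np.array(uv,float).reshape(-1,2);K=np.array(im['intrinsics'],float)
    n=cv2.undistortPoints(uv.reshape(-1,1,2),K,np.array([im['k1'],0,0,0.]),).reshape(-1,2)
    z=np.array([im['depth'][int(v),int(u)] for u,v in uv]) if d is None else d
    c=np.c_[n*z[:,None],z]
    return c@rot(im['orientation']).T+np.array(im['origin'])
E
python3 - <<'E'
from h import *
for n in('side','top'):
    im=get_image(n);cv2.imwrite(f'pics/{n}0.png',im['pixels'][:,:,::-1]);np.savez(f'{n}0.npz',**im)
    print(n,im['origin'],im['orientation'],im['k1'],im['intrinsics'])
print(get_state())
E
```

```text
pics
side [0.93826521 0.05570881 1.03498479] [-2.81000179 -0.00414342  1.81988988] 0.002206775708745375 [[582.76309069   0.         308.33371574]
 [  0.         582.76309069 242.55410922]
 [  0.           0.           1.        ]]
top [0.55930943 0.00254779 1.00100344] [-3.0239149  -0.02790006 -1.56538628] 0.031326567099986234 [[506.20468053   0.         321.11968102]
 [  0.         506.20468053 229.21420759]
 [  0.           0.           1.        ]]
{'t': 0.1, 'qpos': array([-1.20548886e+00,  4.94110474e-01,  1.34603142e+00,  1.37813585e-05,
        1.30248962e+00, -9.55093265e-02]), 'qd': array([-2.98340650e-05, -1.93620775e-03, -1.51278013e-03, -1.84410211e-04,
       -3.34605446e-04, -9.38629303e-05]), 'tau': array([ 1.97526620e-03, -8.80236912e+01, -3.82542980e+01,  7.09459023e-02,
        4.82990826e-02,  2.36052500e-06]), 'ee_pos': array([ 0.27782078, -0.55952877,  0.23541724]), 'tcp_rot': array([-3.14055979e+00, -1.12294111e-04,  4.60813078e-01]), 'wrist_force': array([-0.15589625, -0.35601833, -0.77505198]), 'ft_torque': array([ 0.01424136,  0.04763382, -0.02612259]), 'grip_force': 0.0, 'gripper_width': 0.0907891350053941}
```

View pics/top0.png

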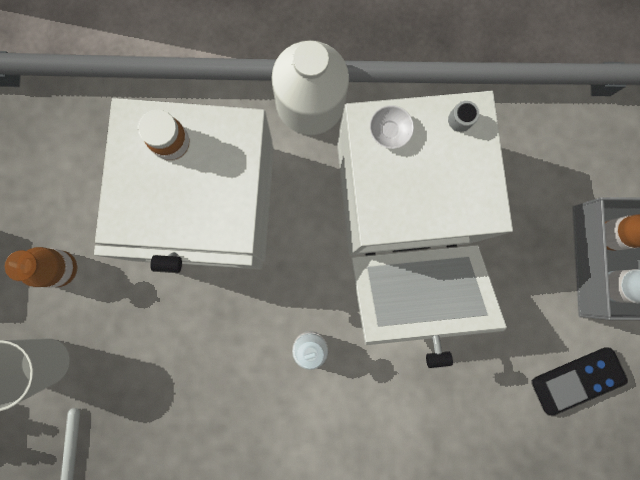

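View pics/side0.png

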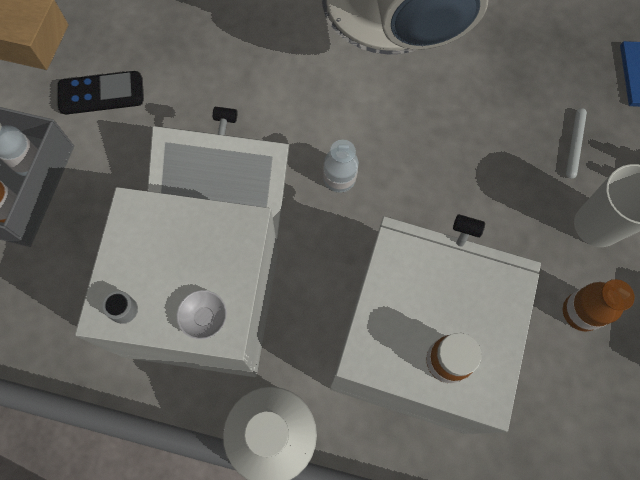

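The top view shows the oven on the right (stack at 465,115), with its door hanging open and the grip at (439,360). The incubator is on the left, shut, with its grip at (166,264). A glass bottle stands at (310,350), between the doors and in front. The side view shows the grips at (225,115) and (469,226). Next I'll measure them.

Run:
```python
from h import *
ims={n:dict(np.load(f'{n}0.npz')) for n in('side','top')}
for n,d in(('top',{'oven':(439,360),'inc':(166,264)}),('side',{'oven':(225,115),'inc':(469,226)})):
    im=ims[n]; g=im['pixels'].max(2)
    for k,(u,v) in d.items():
        y,x=np.mgrid[v-18:v+19,u-22:u+23]; m=g[y,x]<45
        uv=np.c_[x[m],y[m]]; P=pts(im,uv)
        med=np.median(P,0);P=P[np.linalg.norm(P-med,axis=1)<.035]
        w,V=np.linalg.eigh(np.cov(P[:,:2].T)); a=V[:,1]
        print(n,k,len(P),'med',med.round(4),'mid',((P.max(0)+P.min(0))/2).round(4),'zmax',P[:,2].max().round(4),'axis deg',np.degrees(np.arctan2(a[1],a[0])).round(1),'len',np.ptp(P[:,:2]@a).round(3))
T=ims['top']
for k,uv in {'oven roof FL,FR,BR,BL':[(358,248),(508,229),(491,96),(347,108)],'inc roof':[(98,242),(250,252),(262,112),(115,102)],'ovendoor inner free L,R, hinge L,R':[(370,338),(500,324),(362,265),(474,250)],'bottle top, phone, tall glass, brown bottle, box, rod':[(310,350),(580,380),(5,380),(30,265),(590,300),(70,420)]}.items():
    print(k);print(pts(T,uv).round(3))
```

```text
top oven 324 med [ 0.4451 -0.2165  0.1484] mid [ 0.4449 -0.218   0.1422] zmax 0.1535 axis deg 97.9 len 0.04
top inc 450 med [0.5949 0.205  0.2649] mid [0.5948 0.2074 0.2582] zmax 0.2706 axis deg 86.4 len 0.039
side oven 293 med [ 0.4485 -0.216   0.1483] mid [ 0.4461 -0.2171  0.1437] zmax 0.1544 axis deg 96.7 len 0.039
side inc 475 med [0.6002 0.2064 0.2648] mid [0.597  0.2074 0.2593] zmax 0.2712 axis deg 85.0 len 0.039
oven roof FL,FR,BR,BL
[[ 0.626 -0.08   0.182]
 [ 0.654 -0.309  0.225]
 [ 0.869 -0.29   0.224]
 [ 0.847 -0.059  0.221]]
inc roof
[[0.629 0.32  0.221]
 [0.615 0.09  0.221]
 [0.838 0.076 0.222]
 [0.849 0.305 0.223]]
ovendoor inner free L,R, hinge L,R
[[ 0.479 -0.104  0.139]
 [ 0.503 -0.324  0.137]
 [ 0.604 -0.099  0.068]
 [ 0.634 -0.31   0.06 ]]
bottle top, phone, tall glass, brown bottle, box, rod
[[ 0.456 -0.004  0.111]
 [ 0.394 -0.51   0.03 ]
 [ 0.4    0.53   0.06 ]
 [ 0.598  0.465  0.132]
 [ 0.543 -0.529  0.048]
 [ 0.321  0.432  0.02 ]]
```

```bash
cat >> h.py <<'E'
O=dict(h=np.array([.628,-.197]),yaw=6.2); I=dict(h=np.array([.6105,.2065]),yaw=-3.9)
I['h']=np.array([.596,.2072])+.015*np.array([np.cos(np.radians(-3.9)),np.sin(np.radians(-3.9))])
def grip(D,th):
    n=np.array([np.cos(np.radians(D['yaw'])),np.sin(np.radians(D['yaw']))])
    return np.r_[D['h']-(.015*np.cos(th)+.205*np.sin(th))*n,.05+.205*np.cos(th)-.015*np.sin(th)]
def rel(*targets):
    s=get_state();M=rot(s['tcp_rot']);p=np.array(s['ee_pos'])
    print('t',s['t'],'tcp',p.round(4),'rpy deg',np.degrees(s['tcp_rot']).round(1),'F',s['wrist_force'].round(1),'w',round(s['gripper_width'],4))
    for P,yaw in targets:
        d=M.T@(np.array(P)-p)*100
        t=-(yaw-np.degrees(s['tcp_rot'][2])); print(d.round(2),'turn',round((t+180)%360-180,1))
up=np.array([0,0,.003])
E
python3 - <<'E'
from h import *
print(grip(O,1.028),grip(O,0),grip(I,0),grip(I,1.5))
g=grip(O,1.028)+up
rel((g+[0,0,.1],6.2),(g,6.2))
E
```

```text
[ 0.44578918 -0.21679443  0.14304513] [ 0.61308774 -0.19861999  0.255     ] [0.596  0.2072 0.255 ] [0.40589372 0.22016015 0.0495387 ]
t 0.1 tcp [ 0.2778 -0.5595  0.2354] rpy deg [-179.9   -0.    26.4] F [-0.2 -0.4 -0.8] w 0.0908
[ 30.29 -23.23  -1.04] turn 20.2
[ 30.28 -23.22   8.96] turn 20.2
```

```bash
python3 -m inch '[[[3.8,-2.9,-1],4],[[7.6,-5.8,-1],8],[[11.4,-8.7,-1],12],[[15.1,-11.6,-1],16],[[18.9,-14.5,-1],20.2],[[22.7,-17.4,-1],20.2],[[26.5,-20.3,-1],20.2],[[29,-22.3,-1],20.2],[[30.3,-23.2,-1],20.2],[[30.3,-23.2,-1],20.2],[[30.3,-23.2,-1],20.2]]' 100
python3 - <<'E'
from h import *
g=grip(O,1.028)+up
rel((g,6.2))
im=get_image('wrist');cv2.imwrite('pics/w1.png',im['pixels'][:,:,::-1])
E
```

```text
t: 1.2
ee_pos: [0.446, -0.2174, 0.2458]
tcp_rot: [3.142, 0.0, 0.109]
wrist_force: [0.3, -0.8, -0.3]
gripper_width: 0.091
grip_force: 0.0
t 1.2 tcp [ 0.446  -0.2174  0.2458] rpy deg [180.    0.    6.2] F [ 0.3 -0.8 -0.3] w 0.091
[-0.02 -0.06  9.98] turn 0.0
```

View pics/w1.png

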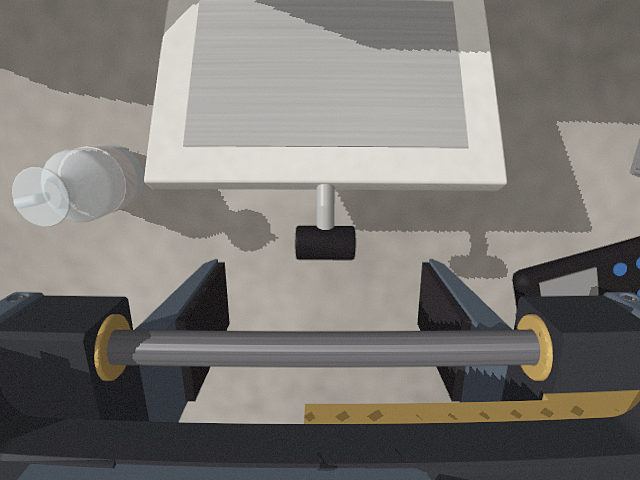

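The wrist picture shows the roll at (325,242), level and centred between the fingers at (222 to 425), with its yaw aligned. I'll go down and pinch it.

```bash
python3 -m inch '[[[0,0,3],0],[[0,0,6],0],[[0,0,8.5],0],[[0,0,10],0],[[0,0,10],0]]' 100
python3 -m inch '[[[0,0,0],0],[[0,0,0],0],[[0,0,0],0],[[0,0,0],0],[[0,0,0],0],[[0,0,0],0],[[0,0,0],0]]' 20 35
python3 - <<'E'
from h import *
rel(*[(grip(O,t)+up,6.2) for t in (1.0,.9,.8,.7,.6,.5,.4,.3,.2,.1,0,-.03)])
E
```

```text
t: 1.75
ee_pos: [0.4447, -0.2177, 0.1442]
tcp_rot: [-3.139, 0.003, 0.107]
wrist_force: [-0.4, -0.7, 1.2]
gripper_width: 0.0912
grip_force: 0.0
t: 2.45
ee_pos: [0.4465, -0.2186, 0.1462]
tcp_rot: [3.139, -0.001, 0.109]
wrist_force: [-2.6, -1.2, 1.9]
gripper_width: 0.0399
grip_force: 35.0
t 2.45 tcp [ 0.4465 -0.2186  0.1462] rpy deg [179.8  -0.    6.2] F [-2.6 -1.2  1.9] w 0.0399
[ 0.22 -0.19 -0.49] turn 0.0
[ 1.29 -0.18 -2.24] turn 0.0
[ 2.53 -0.18 -3.88] turn 0.0
[ 3.92 -0.17 -5.39] turn 0.0
[ 5.47 -0.17 -6.75] turn 0.0
[ 7.14 -0.16 -7.94] turn 0.0
[ 8.92 -0.16 -8.97] turn 0.0
[10.79 -0.16 -9.81] turn 0.0
[ 12.74  -0.15 -10.46] turn 0.0
[ 14.74  -0.15 -10.92] turn 0.0
[ 16.78  -0.15 -11.17] turn 0.0
[ 17.4   -0.15 -11.2 ] turn 0.0
```

```bash
python3 -m inch '[[[0.2,0,-0.5],0],[[0.7,0,-1.4],0],[[1.3,0,-2.2],0],[[1.9,0,-3.1],0],[[2.5,0,-3.9],0],[[3.2,0,-4.6],0],[[3.9,0,-5.4],0],[[4.7,0,-6.1],0],[[5.5,0,-6.8],0],[[6.3,0,-7.3],0],[[7.1,0,-7.9],0],[[7.1,0,-7.9],0]]'
python3 - <<'E'
from h import *
rel(*[(grip(O,t)+up,6.2) for t in (.5,.4,.3,.2,.1,0,-.03)])
E
```

```text
t: 3.65
ee_pos: [0.517, -0.2112, 0.226]
tcp_rot: [3.139, 0.0, 0.108]
wrist_force: [-6.5, -11.8, 13.0]
gripper_width: 0.0401
grip_force: 35.0
t 3.65 tcp [ 0.517  -0.2112  0.226 ] rpy deg [179.8   0.    6.2] F [ -6.5 -11.8  13. ] w 0.0401
[ 0.04 -0.21  0.02] turn 0.0
[ 1.82 -0.21 -1.  ] turn 0.0
[ 3.7  -0.2  -1.85] turn 0.0
[ 5.64 -0.2  -2.5 ] turn 0.0
[ 7.65 -0.2  -2.95] turn 0.0
[ 9.69 -0.2  -3.21] turn 0.0
[10.3  -0.2  -3.24] turn 0.0
```

```bash
python3 -m inch '[[[0.6,0.1,-0.5],0],[[1.2,0.1,-0.8],0],[[1.8,0.1,-1.1],0],[[2.7,0.1,-1.6],0],[[3.7,0.1,-2],0],[[4.6,0.2,-2.3],0],[[5.6,0.2,-2.6],0],[[6.6,0.2,-2.8],0],[[7.6,0.2,-3.0],0],[[8.6,0.2,-3.2],0],[[9.2,0.2,-3.2],0],[[9.2,0.2,-3.2],0]]'
python3 - <<'E'
from h import *
rel(*[(grip(O,t)+up,6.2) for t in (.1,0,-.03)])
E
```

```text
t: 4.85
ee_pos: [0.6094, -0.2016, 0.2588]
tcp_rot: [3.14, -0.002, 0.109]
wrist_force: [-2.4, 3.7, 22.0]
gripper_width: 0.0396
grip_force: 35.0
t 4.85 tcp [ 0.6094 -0.2016  0.2588] rpy deg [ 1.799e+02 -1.000e-01  6.200e+00] F [-2.4  3.7 22. ] w 0.0396
[-1.64 -0.26  0.33] turn 0.0
[ 0.4  -0.26  0.08] turn 0.0
[ 1.02 -0.26  0.05] turn 0.0
```

```bash
python3 -m inch '[[[0.1,0,-0.2],0],[[0.3,0,-0.2],0],[[0.4,0,-0.2],0],[[0.5,0,-0.2],0],[[0.5,0,-0.2],0]]'
python3 - <<'E'
from h import *
rel((grip(O,0)+up,6.2))
E
```

```text
t: 5.35
ee_pos: [0.6129, -0.2012, 0.2592]
tcp_rot: [3.141, 0.001, 0.108]
wrist_force: [-5.5, -1.0, 8.3]
gripper_width: 0.0399
grip_force: 35.0
t 5.35 tcp [ 0.6129 -0.2012  0.2592] rpy deg [1.8e+02 1.0e-01 6.2e+00] F [-5.5 -1.   8.3] w 0.0399
[ 0.05 -0.26  0.12] turn -0.0
```

```bash
python3 -m inch '[[[0.2,0,0],0],[[0.4,0,0],0],[[0.4,0,0],0]]'
python3 -m inch '[[[0.2,0,0],0],[[0.3,0,0],0],[[0.3,0,0],0]]'
```

```text
t: 5.65
ee_pos: [0.6171, -0.2008, 0.2596]
tcp_rot: [3.141, 0.0, 0.108]
wrist_force: [-5.1, -0.4, 12.2]
gripper_width: 0.0396
grip_force: 35.0
t: 5.95
ee_pos: [0.6202, -0.2005, 0.2598]
tcp_rot: [3.141, 0.0, 0.108]
wrist_force: [-5.3, -0.6, 13.9]
gripper_width: 0.0391
grip_force: 35.0
```

```bash
python3 -m inch '[[[0.2,0,0],0],[[0.4,0,0],0],[[0.4,0,0],0]]'
python3 -m inch '[[[0.2,0,0],0],[[0.4,0,0],0],[[0.4,0,0],0]]'
python3 - <<'E'
from h import *
im=get_image('top');cv2.imwrite('pics/t2.png',cv2.resize(im['pixels'][60:300,320:600,::-1],None,fx=2.5,fy=2.5))
E
```

```text
t: 6.25
ee_pos: [0.6243, -0.2, 0.26]
tcp_rot: [3.141, -0.0, 0.108]
wrist_force: [-4.8, 0.9, 15.5]
gripper_width: 0.0398
grip_force: 35.0
t: 6.55
ee_pos: [0.626, -0.1998, 0.26]
tcp_rot: [3.141, 0.004, 0.108]
wrist_force: [-23.2, -1.3, 24.5]
gripper_width: 0.0398
grip_force: 35.0
```

View pics/t2.png

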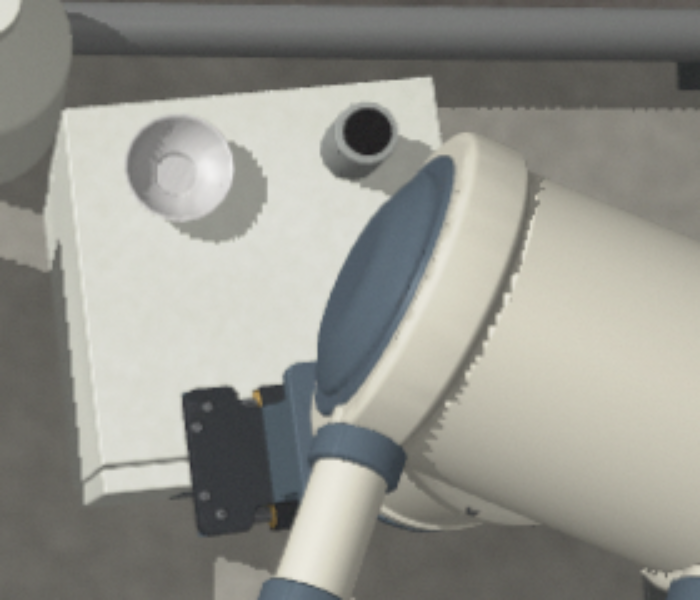

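The force rose to 23 N at x = 0.626, so the oven door is on its stop. The top crop shows the oven door edge at (100-190,475), parallel to the roof. I'll release, lift and check.

```bash
python3 -m inch '[[[0.1,0,-0.1],0],[[0.2,0,-0.2],0],[[0.2,0,-0.2],0]]'
python3 -m inch '[[[0,0,0],0],[[0,0,0],0],[[0,0,0],0],[[0,0,0],0],[[0,0,0],0]]' 100
python3 -m inch '[[[0,0,-1],0],[[0,0,-3],0],[[0,0,-6],0],[[0,0,-10],0],[[-3,-1,-12],0],[[-6,-3,-12],0],[[-9,-6,-12],0],[[-9,-10,-12],0],[[-9,-14,-12],0],[[-9,-18,-12],0],[[-9,-21,-12],0],[[-9,-21,-12],0]]'
python3 - <<'E'
from h import *
for n in('top','side'):
    im=get_image(n);np.savez(f'{n}1.npz',**im)
    cv2.imwrite(f'pics/{n}3.png',im['pixels'][:,:,::-1])
rel((grip(I,0)+[0,0,.1],-3.9))
E
```

```text
t: 6.9
ee_pos: [0.6261, -0.1998, 0.26]
tcp_rot: [-3.141, 0.009, 0.107]
wrist_force: [-29.6, -5.8, 9.9]
gripper_width: 0.0394
grip_force: 35.0
t: 7.4
ee_pos: [0.6304, -0.1992, 0.2609]
tcp_rot: [-3.142, -0.0, 0.108]
wrist_force: [-0.7, 0.1, 0.6]
gripper_width: 0.0766
grip_force: 0.0
t: 8.6
ee_pos: [0.5176, 0.0029, 0.382]
tcp_rot: [-3.141, -0.001, 0.111]
wrist_force: [-0.3, -0.1, 0.1]
gripper_width: 0.091
grip_force: 0.0
t 8.7 tcp [5.182e-01 2.000e-04 3.817e-01] rpy deg [ 1.8e+02 -1.0e-01  6.3e+00] F [-0.8  0.  -0.3] w 0.0911
[ 10.   -19.73   2.67] turn 10.2
```

View pics/top3.png

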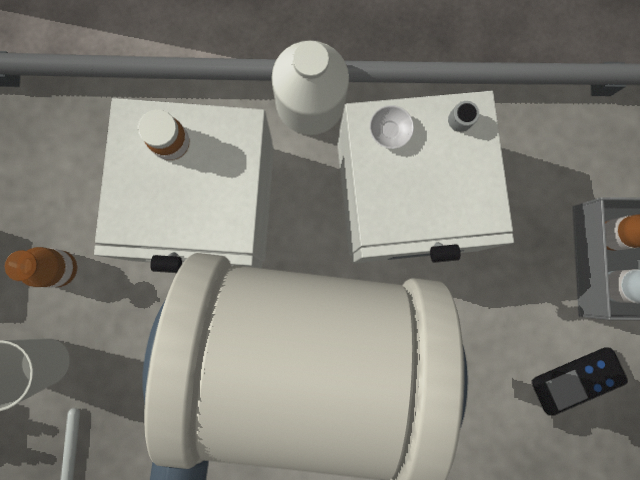

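The oven door is now flush like the incubator's, with its grip at (445,253) and the incubator grip at (166,264). I'll check the numbers.

Run:
```python
from h import *
im=dict(np.load('top1.npz'))
g=im['pixels'].max(2)
for k,(u,v) in {'oven':(445,253),'inc':(166,264)}.items():
    y,x=np.mgrid[v-14:v+15,u-20:u+21]; m=g[y,x]<45
    P=pts(im,np.c_[x[m],y[m]]);med=np.median(P,0);P=P[np.linalg.norm(P-med,axis=1)<.03]
    print(k,med.round(4),((P.max(0)+P.min(0))/2).round(4),P.max(0).round(4))
# roof front edges -> fitted line, distance to grip (top-surface median)
for k,fr,gp,d in(('oven',[(365,242),(500,227)],(445,253),0),('inc',[(105,240),(245,249)],(166,264),0)):
    P=pts(im,fr);print(k,P.round(4),pts(im,[gp]).round(4))
```

```text
oven [ 0.6129 -0.1988  0.265 ] [ 0.6134 -0.2005  0.2586] [ 0.6254 -0.1805  0.2695]
inc [0.5955 0.2058 0.265 ] [0.5954 0.2074 0.2586] [0.6064 0.2277 0.2699]
oven [[ 0.6322 -0.0868  0.2216]
 [ 0.6579 -0.2991  0.2189]] [[ 0.6128 -0.1986  0.2669]]
inc [[0.6321 0.3095 0.2227]
 [0.6198 0.0979 0.2234]] [[0.5942 0.205  0.2653]]
```

Run:
```python
from h import *
im=dict(np.load('top1.npz'))
p=im['pixels'][:,:,::-1]
a=cv2.resize(p[225:275,345:520],None,fx=4.5,fy=5.5,interpolation=cv2.INTER_CUBIC)
b=cv2.resize(p[225:275,90:265],None,fx=4.5,fy=5.5,interpolation=cv2.INTER_CUBIC)
cv2.imwrite('pics/c4.png',np.vstack([a,b]))
```

```text
(no output)
```

View pics/c4.png

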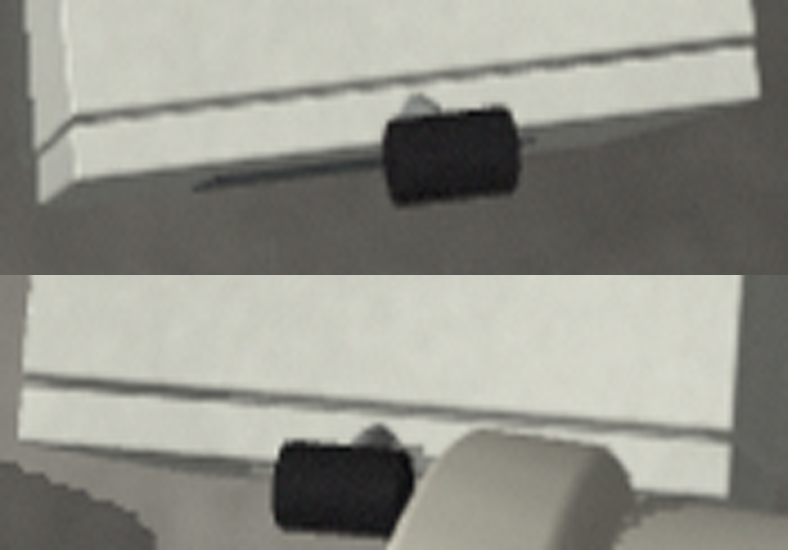

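Both gaps look the same and thin: oven at (80-750,120 to 40), incubator at (25-730,378 to 437). The oven is shut. Now the incubator.

```bash
python3 -m inch '[[[2,-4,0],4],[[4,-8,1],8],[[6,-12,2],10.2],[[8,-16,2.7],10.2],[[9.5,-19,2.7],10.2],[[10,-19.7,2.7],10.2],[[10,-19.7,2.7],10.2],[[10,-19.7,2.7],10.2]]' 100
python3 - <<'E'
from h import *
rel(([.5955,.2074,.258],-3.9))
im=get_image('wrist');cv2.imwrite('pics/w5.png',im['pixels'][:,:,::-1])
E
```

```text
t: 9.5
ee_pos: [0.5964, 0.2049, 0.3541]
tcp_rot: [3.141, -0.0, -0.071]
wrist_force: [-0.3, -0.1, 0.5]
gripper_width: 0.0912
grip_force: 0.0
t 9.5 tcp [0.5964 0.2049 0.3541] rpy deg [180.   -0.   -4.1] F [-0.3 -0.1  0.5] w 0.0912
[-0.11 -0.25  9.61] turn -0.2
```

View pics/w5.png

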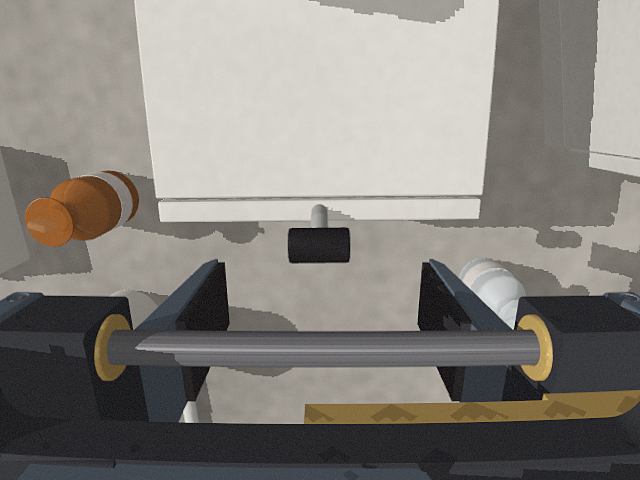

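The roll at (319,245) sits about 2.5 mm left of the finger centre (324), which agrees with the computed shift. I'll go down and pinch.

```bash
python3 -m inch '[[[-0.1,-0.25,2],0],[[-0.1,-0.25,5],0],[[-0.1,-0.25,8],0],[[-0.1,-0.25,9.6],0],[[-0.1,-0.25,9.6],0]]' 100
python3 -m inch '[[[0,0,0],0],[[0,0,0],0],[[0,0,0],0],[[0,0,0],0],[[0,0,0],0],[[0,0,0],0],[[0,0,0],0]]' 20 60
python3 - <<'E'
from h import *
rel(*[(grip(I,t)+up,-3.9) for t in np.arange(0,1.55,.1)])
E
```

```text
t: 10.05
ee_pos: [0.5943, 0.2073, 0.2562]
tcp_rot: [3.14, 0.003, -0.071]
wrist_force: [-0.5, -0.6, 0.6]
gripper_width: 0.0912
grip_force: 0.0
t: 10.75
ee_pos: [0.5953, 0.2078, 0.258]
tcp_rot: [3.139, 0.0, -0.07]
wrist_force: [-0.5, 3.0, 1.8]
gripper_width: 0.0395
grip_force: 60.0
t 10.75 tcp [0.5953 0.2078 0.258 ] rpy deg [179.9   0.   -4. ] F [-0.5  3.   1.8] w 0.0395
[ 0.07  0.05 -0.  ] turn -0.1
[-1.97  0.06  0.25] turn -0.1
[-3.97  0.06  0.7 ] turn -0.1
[-5.92  0.06  1.36] turn -0.1
[-7.8   0.06  2.2 ] turn -0.1
[-9.58  0.06  3.23] turn -0.1
[-11.24   0.06   4.43] turn -0.1
[-12.78   0.06   5.79] turn -0.1
[-14.18   0.06   7.29] turn -0.1
[-15.42   0.06   8.93] turn -0.1
[-16.49   0.05  10.69] turn -0.1
[-17.38   0.05  12.54] turn -0.1
[-18.08   0.05  14.47] turn -0.1
[-18.58   0.04  16.46] turn -0.1
[-18.89   0.04  18.49] turn -0.1
[-18.98   0.03  20.55] turn -0.1
```

```bash
python3 -m inch '[[[-1,0,0.1],0],[[-2,0,0.25],0],[[-3,0,0.45],0],[[-4,0,0.7],0],[[-5,0,1],0],[[-5.9,0,1.35],0],[[-6.9,0,1.8],0],[[-7.8,0,2.2],0],[[-8.7,0,2.7],0],[[-9.6,0,3.2],0],[[-9.6,0,3.2],0]]'
python3 - <<'E'
from h import *
rel(*[(grip(I,t)+up,-3.9) for t in np.arange(.5,1.55,.1)])
E
```

```text
t: 11.85
ee_pos: [0.4984, 0.2138, 0.2258]
tcp_rot: [3.138, 0.001, -0.069]
wrist_force: [-5.8, -16.6, 5.8]
gripper_width: 0.04
grip_force: 60.0
t 11.85 tcp [0.4984 0.2138 0.2258] rpy deg [179.8   0.   -4. ] F [ -5.8 -16.6   5.8] w 0.04
[ 0.14 -0.    0.01] turn -0.1
[-1.53 -0.    1.21] turn -0.1
[-3.07 -0.01  2.57] turn -0.1
[-4.47 -0.01  4.07] turn -0.1
[-5.71 -0.01  5.71] turn -0.1
[-6.77 -0.02  7.47] turn -0.1
[-7.66 -0.02  9.32] turn -0.1
[-8.36 -0.03 11.25] turn -0.1
[-8.86 -0.04 13.25] turn -0.1
[-9.16 -0.04 15.28] turn -0.1
[-9.26 -0.05 17.33] turn -0.1
```

```bash
python3 -m inch '[[[-0.8,0.2,0.6],0],[[-1.5,0.2,1.2],0],[[-2.3,0.2,1.9],0],[[-3.1,0.2,2.6],0],[[-3.8,0.25,3.3],0],[[-4.5,0.25,4.1],0],[[-5.1,0.25,4.9],0],[[-5.7,0.25,5.7],0],[[-6.2,0.25,6.6],0],[[-6.8,0.3,7.5],0],[[-6.8,0.3,7.5],0]]'
python3 - <<'E'
from h import *
rel(*[(grip(I,t)+up,-3.9) for t in np.arange(1,1.55,.1)])
E
```

```text
t: 12.95
ee_pos: [0.4301, 0.2178, 0.1503]
tcp_rot: [-3.141, 0.002, -0.069]
wrist_force: [-7.2, 6.7, 3.1]
gripper_width: 0.0394
grip_force: 60.0
t 12.95 tcp [0.4301 0.2178 0.1503] rpy deg [-1.8e+02  1.0e-01 -4.0e+00] F [-7.2  6.7  3.1] w 0.0394
[ 0.06 -0.07 -0.08] turn -0.1
[-0.82 -0.07  1.77] turn -0.1
[-1.52 -0.07  3.7 ] turn -0.1
[-2.02 -0.07  5.7 ] turn -0.1
[-2.32 -0.07  7.73] turn -0.1
[-2.41 -0.06  9.78] turn -0.1
```

```bash
python3 -m inch '[[[-0.4,0,0.9],0],[[-0.8,0,1.8],0],[[-1.2,0,2.7],0],[[-1.5,0,3.7],0],[[-1.8,0,4.7],0],[[-2,0,5.7],0],[[-2.2,0,6.7],0],[[-2.3,0,7.7],0],[[-2.3,0,8.7],0],[[-2.4,0,9.3],0],[[-2.4,0,9.3],0]]'
python3 - <<'E'
from h import *
rel(*[(grip(I,t)+up,-3.9) for t in np.arange(1.3,1.55,.1)])
E
```

```text
t: 14.05
ee_pos: [0.4058, 0.2192, 0.0571]
tcp_rot: [3.141, 0.003, -0.07]
wrist_force: [-11.8, 9.1, -2.3]
gripper_width: 0.0393
grip_force: 60.0
t 14.05 tcp [0.4058 0.2192 0.0571] rpy deg [180.    0.2  -4. ] F [-11.8   9.1  -2.3] w 0.0393
[ 0.39 -0.09 -3.63] turn -0.1
[ 0.1  -0.09 -1.6 ] turn -0.1
[ 0.01 -0.09  0.45] turn -0.1
```

Now the last millimetres down to the stop, in small steps while watching the z force.

```bash
python3 -m inch '[[[0.1,0,0.3],0],[[0.1,0,0.5],0],[[0.1,0,0.5],0]]'
python3 -m inch '[[[0,0,0.2],0],[[0,0,0.4],0],[[0,0,0.4],0]]'
```

```text
t: 14.35
ee_pos: [0.4059, 0.2192, 0.0523]
tcp_rot: [3.141, 0.005, -0.07]
wrist_force: [-17.0, 13.6, -1.1]
gripper_width: 0.0397
grip_force: 60.0
t: 14.65
ee_pos: [0.406, 0.2192, 0.0484]
tcp_rot: [3.141, 0.005, -0.07]
wrist_force: [-16.2, 13.0, -2.8]
gripper_width: 0.0397
grip_force: 60.0
```

```bash
python3 -m inch '[[[-0.2,0.1,0.2],0],[[-0.2,0.1,0.4],0],[[-0.2,0.1,0.4],0]]'
python3 -m inch '[[[0,0,0.2],0],[[0,0,0.4],0],[[0,0,0.4],0]]'
python3 - <<'E'
from h import *
im=get_image('side');cv2.imwrite('pics/s6.png',im['pixels'][:,:,::-1])
E
```

```text
t: 14.95
ee_pos: [0.4062, 0.2192, 0.0467]
tcp_rot: [-3.14, -0.001, -0.07]
wrist_force: [-17.0, 11.3, 55.2]
gripper_width: 0.0395
grip_force: 60.0
t: 15.25
ee_pos: [0.4072, 0.2192, 0.0434]
tcp_rot: [-3.139, -0.003, -0.069]
wrist_force: [-14.3, 5.6, 73.5]
gripper_width: 0.0398
grip_force: 60.0
```

View pics/s6.png

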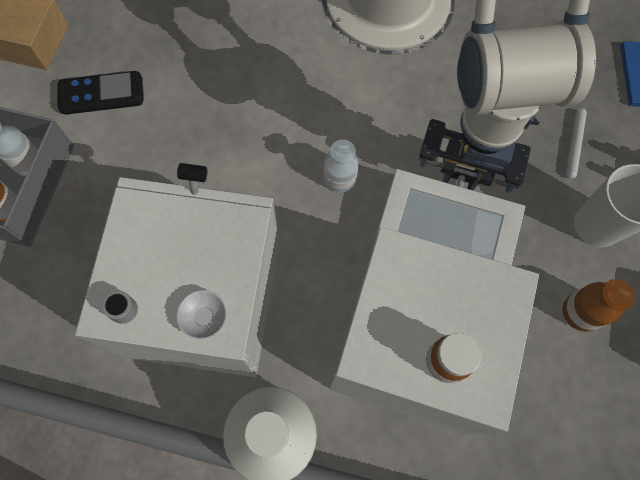

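The side view shows the incubator door down with its window at (455,222). Fz jumped to 55-73 N at z = 0.047, so it is on its stop. The oven door still looks shut, with its grip at (192,173). I'll release and lift away.

```bash
python3 -m inch '[[[0,0,-0.2],0],[[0,0,-0.2],0]]'
python3 -m inch '[[[0,0,0],0],[[0,0,0],0],[[0,0,0],0],[[0,0,0],0],[[0,0,0],0],[[0,0,0],0]]' 100
python3 -m inch '[[[0,0,-1],0],[[0,0,-3],0],[[0,0,-7],0],[[0,0,-11],0],[[0,0,-15],0],[[0,0,-19],0],[[0,0,-22],0],[[0,0,-25],0],[[0,0,-25],0],[[0,0,-25],0]]'
python3 - <<'E'
from h import *
im=get_image('wrist');cv2.imwrite('pics/w7.png',im['pixels'][:,:,::-1])
g=im['pixels'].max(2)
im2=get_image('side')
for k,(u,v) in {'oven':(192,173)}.items():
    print(k,pts(im2,[(u,v)]).round(4))
s=im2['pixels'].max(2)
# incubator door: outer ring points near free edge/hinge in side view, and roll
y,x=np.mgrid[130:180,430:520];m=s[y,x]<40
P=pts(im2,np.c_[x[m],y[m]]);print('dark z<.12',np.median(P[P[:,2]<.12],0).round(4),P[P[:,2]<.12].max(0).round(4))
print('door',pts(im2,[(400,178),(515,210),(395,222),(510,255)]).round(4))
rel()
E
```

```text
t: 15.5
ee_pos: [0.4072, 0.2191, 0.0438]
tcp_rot: [-3.14, -0.002, -0.069]
wrist_force: [-6.9, 8.9, 24.4]
gripper_width: 0.0396
grip_force: 60.0
t: 16.1
ee_pos: [0.4066, 0.2181, 0.0429]
tcp_rot: [3.142, 0.0, -0.07]
wrist_force: [0.4, 0.4, 0.9]
gripper_width: 0.0849
grip_force: 0.0
t: 17.1
ee_pos: [0.4065, 0.2181, 0.2936]
tcp_rot: [-3.141, -0.001, -0.07]
wrist_force: [-1.1, 0.1, -0.4]
gripper_width: 0.0915
grip_force: 0.0
oven [[ 0.6198 -0.1962  0.2676]]
dark z<.12 [0.4092 0.2156 0.06  ] [0.4187 0.238  0.0662]
door [[0.4521 0.1089 0.0676]
 [0.4627 0.3212 0.0674]
 [0.5376 0.1174 0.0648]
 [0.5471 0.3257 0.0617]]
t 17.2 tcp [0.406  0.2179 0.2922] rpy deg [ 1.8e+02  1.0e-01 -4.0e+00] F [-0.  -0.5 -0.6] w 0.0914
```

View pics/w7.png

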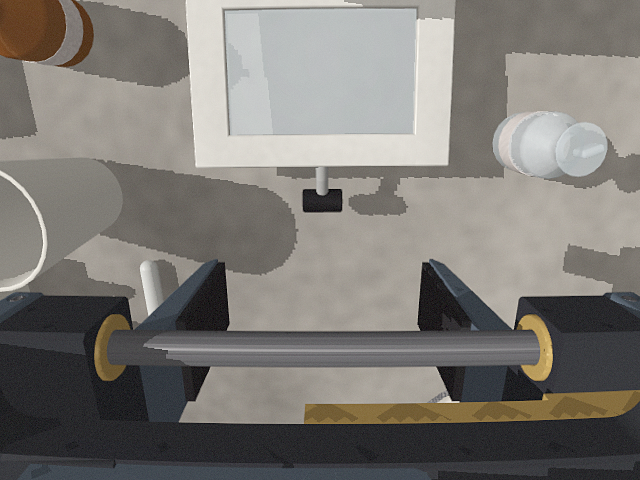

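The incubator door lies level with its grip at (322,200), and its heights match 1.5 rad. The oven door may have rebounded a few mm when I released it (TCP ended at 0.626, camera says 0.613). I'll check by nudging its roll from the front with closed fingers.

Run:
```python
from h import *
n=np.array([np.cos(np.radians(6)),np.sin(np.radians(6)),0]);g=np.array([.6134,-.2005,.262])
rel((g-.055*n,6),(g-.028*n,6))
```

```text
t 17.2 tcp [0.406  0.2179 0.2922] rpy deg [ 1.8e+02  1.0e-01 -4.0e+00] F [-0.  -0.5 -0.6] w 0.0914
[18.2  41.25  3.03] turn -10.0
[20.86 40.78  3.02] turn -10.0
```

```bash
python3 -m inch '[[[0,4,0],0],[[0,8.5,0],0],[[0,13,0],0],[[1,18,0],0],[[3,22,0],-3],[[5,26,0],-6],[[8,30,0],-10],[[11,34,0],-10],[[14,37.5,0],-10],[[17,41,0],-10],[[18.2,41.2,2],-10],[[18.2,41.2,3],-10]]' 0 20
python3 -m inch '[[[0,0,0],0],[[0,0,0],0]]'
python3 - <<'E'
from h import *
n=np.array([np.cos(np.radians(6)),np.sin(np.radians(6)),0]);g=np.array([.6134,-.2005,.262])
rel((g-.055*n,6),(g-.028*n,6))
E
```

```text
t: 18.4
ee_pos: [0.5595, -0.2062, 0.2598]
tcp_rot: [-3.14, 0.003, 0.104]
wrist_force: [-1.3, 0.9, -0.2]
gripper_width: 0.0009
grip_force: 0.0
t: 18.6
ee_pos: [0.5586, -0.2046, 0.2628]
tcp_rot: [-3.141, 0.001, 0.105]
wrist_force: [-0.1, -0.8, -0.4]
gripper_width: 0.0008
grip_force: 0.0
t 18.6 tcp [ 0.5586 -0.2046  0.2628] rpy deg [-1.8e+02  1.0e-01  6.0e+00] F [-0.1 -0.8 -0.4] w 0.0008
[-0.01  0.16  0.08] turn 0.0
[2.69 0.17 0.08] turn 0.0
```

```bash
python3 -m inch '[[[1,0.1,0],0],[[2,0.1,0],0],[[2.4,0.1,0],0],[[2.4,0.1,0],0]]'
for i in 1; do python3 -m inch '[[[0.15,0,0],0],[[0.3,0,0],0],[[0.3,0,0],0]]'; done
python3 -m inch '[[[0.15,0,0],0],[[0.3,0,0],0],[[0.3,0,0],0]]'
python3 -m inch '[[[0.15,0,0],0],[[0.3,0,0],0],[[0.3,0,0],0]]'
```

```text
t: 19.0
ee_pos: [0.584, -0.2037, 0.263]
tcp_rot: [3.141, -0.0, 0.105]
wrist_force: [-0.3, 0.5, -0.6]
gripper_width: 0.0005
grip_force: 0.0
t: 19.3
ee_pos: [0.585, -0.2037, 0.2629]
tcp_rot: [-3.141, 0.003, 0.105]
wrist_force: [-10.3, 0.0, 5.4]
gripper_width: 0.0005
grip_force: 5.3
t: 19.6
ee_pos: [0.5854, -0.2036, 0.2629]
tcp_rot: [-3.141, 0.008, 0.104]
wrist_force: [-29.9, -3.0, 16.3]
gripper_width: 0.0003
grip_force: 15.2
t: 19.9
ee_pos: [0.5858, -0.2035, 0.2628]
tcp_rot: [-3.14, 0.013, 0.104]
wrist_force: [-49.6, -5.3, 27.8]
gripper_width: 0.0005
grip_force: 25.3
```

Contact came at 0.585, exactly where a grip at 0.613 predicts, and it was rigid straight away: under 1 mm of motion up to 50 N. The oven door is on its stop. I'll back off in small steps and check both doors once more.

```bash
python3 -m inch '[[[-0.15,0,0],0],[[-0.3,0,0],0],[[-0.45,0,0],0],[[-0.6,0,0],0],[[-0.8,0,0],0],[[-1.1,0,0],0],[[-3,0,0],0],[[-6,0,-2],0],[[-10,0,-5],0],[[-12,0,-8],0],[[-12,0,-8],0],[[-12,0,-8],0]]'
python3 - <<'E'
from h import *
im=get_image('side');g=im['pixels'].max(2)
for k,(u,v) in {'oven':(192,173),'inc':(470,168)}.items():
    y,x=np.mgrid[v-18:v+19,u-24:u+25]; m=g[y,x]<45
    P=pts(im,np.c_[x[m],y[m]]);med=np.median(P,0);P=P[np.linalg.norm(P-med,axis=1)<.03]
    print(k,len(P),med.round(4),((P.max(0)+P.min(0))/2).round(4),P.max(0).round(4))
cv2.imwrite('pics/s8.png',im['pixels'][:,:,::-1]);rel()
E
```

```text
t: 21.1
ee_pos: [0.4731, -0.2158, 0.3436]
tcp_rot: [3.14, -0.002, 0.104]
wrist_force: [-0.4, -0.1, -0.4]
gripper_width: 0.0004
grip_force: 0.0
oven 443 [ 0.6178 -0.1979  0.2647] [ 0.6147 -0.1996  0.26  ] [ 0.6272 -0.1791  0.2696]
inc 244 [0.4094 0.217  0.0595] [0.4074 0.2189 0.0541] [0.4193 0.2382 0.0672]
t 21.15 tcp [ 0.4731 -0.2156  0.3427] rpy deg [180.  -0.   6.] F [ 0.3  0.1 -0.8] w 0.0003
```

View pics/s8.png

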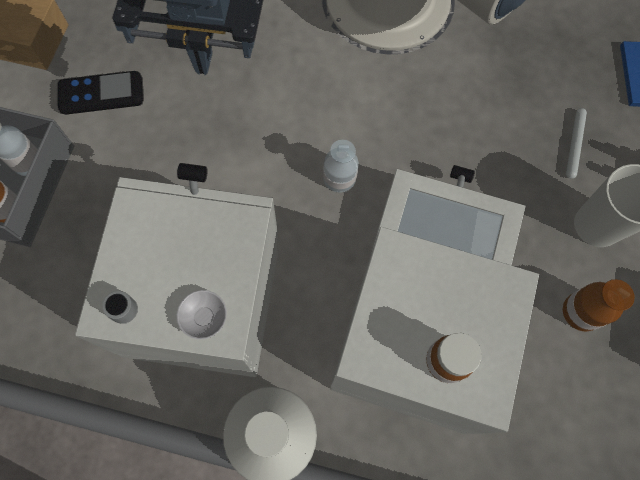

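The picture shows the oven shut (grip at 192,173), the incubator down (grip at 462,174) and nothing else disturbed. The two grips' heights differ by 205 mm, as they should between shut and fully down.

```bash
python3 -c "
from cell import arm; print(arm.job_done())"
```

```text
the job is handed in; nothing more can be done
None
```

The oven door is fully shut and the incubator door is all the way down on its stop, done in that order; the job was handed in at about 21 s with the arm clear of everything.

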